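Hold the curing lamp over the coaster badge

ROBOT

A 6-joint arm with a two-finger parallel gripper is mounted at the origin on the work surface. World frame = base frame: x ahead of the robot, y to its left, z up, the work surface at z = 0. Lengths are in m, angles in rad, forces in N, time in s.
With the tool pointing down it reaches from about 0.225 to 0.875 m from the base axis. Payload 3.4 kg.
Tool frame: the origin (TCP) lies on the centre line of the jaws, within the pads' length; the fingertips stand 14 mm ahead of it and the grasp point (between the pads) lies 5 mm behind it; z points along the fingers, y is the line along which they close (so a half turn about z gives the same grasp; the last joint's range is limited). The gripper opens to 85 mm and grips with 20 to 120 N. Pads are 22 mm wide; open, the fingers measure 114 mm over their backs; the gripper's body (76 mm by 85 mm) begins 54 mm behind the grasp point. The pads swing forward as they close: fully open they stand 13 mm farther back than shut.
Start: joints at [-0.121, 0.276, 1.505, -0, 1.361, -0.121], TCP at [0.575, -0, 0.245] pointing down, gripper open.
Joint ranges: [-2.89, 2.89], [-0.75, 2.08], [0.22, 2.7], [-1.18, 4.32], [0.11, 2.71], [-2.7, 2.7]. Speed limits (rad/s): [2.57, 2.57, 3.14, 3.14, 3.14, 3.14].

INTERFACE

Orientations are given as a unit quaternion [w, x, y, z].
In Python, from rig import manip, eyes gives the robot as it stands.
- The arm moves only by the shell command python3 -m creep 'ROWS' [FORCE]. ROWS is JSON, a list of rows, each a list of 5 numbers: the opening, from 0 (shut) to 1 (fully open), then the shift along the tool's x, y, z normalised to -1 to 1, where 1 is 0.5 m, then the turn about the tool's z normalised to -1 to 1, where 1 is 360 degrees. In form: [[fingers, dx, dy, dz, spin], ...]. A call has 1 to 10 rows; each row is the pose to reach, as a shift and turn from the pose commanded when the call began, along the tool's axes at that moment, turning the shorter way round; what a row does not reach only later rows make up. A row lasts 1/10 s, in which the tool goes at most 50 mm and 8.59 degrees, less where a joint would pass 70% of its speed; a pose out of reach is approached as far as the arm can. A call with a number of a shift or a turn outside -1 to 1 is refused whole. A call with a gripper value outside its range is refused whole. The fingers move at their own pace and stop on an object; FORCE is the grip in N (left out, the last holds). Time passes only in rows, so rows that repeat a pose let the fingers close. It gives the time, the measured TCP pose, the force, the opening and the grip force at its end, in the units of the state.
- manip.get_state(): the state, without advancing time (a new reading comes with each control period).
- eyes.get_image(name): name is "scene" or "side" or "wrist"; returns a dict with "frame" (384x512x3 uint8, red, green, blue), "fx", "fy", "cx", "cy" (pixels), "R" (3x3) and "t" (3): a world point X has camera coordinates R X + t. Camera axes: x right, y down, z forward; pixel columns grow to the right and rows downward; lengths in m; the calibration is good to about 2 mm. A picture is of the moment at which its call begins. There is no depth.
- manip.sign_off(): hands the job in; it is judged then, once.
Trained networks look in the newest picture that a camera, given by its name, has taken for a name from the list of things; names that differ only in an ending like _2 or _b are one class to them, and where a whole thing is asked for, a point or a joint stands for the part that bears it (a point fixed in the world has none). Each returns a list of dicts, best first, with "confidence" (0 to 1); they miss things now and then, are a little off and sometimes report something else, mostly with a low value. They report only what shows in the picture. A call takes as long as a camera call. They do not tell look-alikes from the thing itself.
- eyes.regions_of(camera, label): "mask" (384x512 bool, what is visible of it) and "bbox" ([left, top, right, bottom] in pixels, round what is visible of it).
- eyes.place_of(camera, label): "centre" ([column, row] in pixels: a listed point, or the origin of a listed thing).
The state is a dict: "clock": time; "qpos": joint angles; "qd": joint speeds; "effort": joint torques, N m; "position": TCP position; "ee_rot": TCP orientation; "contact_force": force on the tool from outside, world axes, zero at the start; "moment": the same for the moment, N m; "width": finger opening in m; "gripper_force": force on a finger pad.
Only numpy, scipy, OpenCV 4.12 (cv2) and the standard library are available. Lean on these libraries where they do the work, as an engineer would, in place of code of your own. Each camera call takes 0.05 s, during which the arm holds its last target. There are 200 camera calls.

TASK

With the lamp still in its cradle, turn the dial on the charging dock until its white pointer line points at the raised tab of the ring around it. Then lift the curing lamp out by its grip and carry it over the rack of wooden formers, touching neither the rack nor any loose bystander. Finish while holding the lamp still and level about 1 cm above the oblong steel badge on the coaster in the jig, centred on it and long side along long side (either way round), never touching jig or coaster, the dial left as set.

Things in the scene. Friction and masses are not known exactly. Their poses are not given: they have to be found in the camera images.
- dock: Grey fixed charging dock, 260 (x) x 120 (y) mm, left or right of the rack (jig on the other side). Origin: centre of its underside. Its +x end is a deck 20 mm above the table with the lamp cradle centred 78 mm along +x (lips 6 mm high, about 3 mm clear of the lamp at both long sides and far end). Its -x end is a housing 40 mm high with the dial, axis 72 mm along -x.
- dial (a joint): Angle of the dial (rad), 0 to 4.7, grows clockwise seen from above. The pointer points along the dock's -x at 0 and along the dock's +y at pi/2. It stays where left (friction 0.04 N m). It starts 0.55 to 1.5 rad anticlockwise of the tab.
- dial_grip (a point): Point on the dial's upright axis at the height to grip it, 77 mm above the table. The black dial is a disc 60 mm across (top 54 mm above the table) with a grip bar 57 long x 14 wide on it, bar top 84 mm above the table. Axes turn with the dial: the bar lies along x, the pointer end is -x.
- dial_pointer (a point): The pointer end of the white line on top of the dial's bar, 26 mm from the axis.
- mark (a point): Inner end of the aluminium tab (16 long x 7 wide x 11 mm high) on the fixed dark steel ring round the dial (95 mm across): 44 mm from the dial's axis, 44 mm above the table. Its x axis points from the tab to the dial's axis. The dial is set when the pointer lies on the line from axis to tab. The white ticks outside the ring are only a scale.
- lamp: Cordless curing lamp, loose, about 220 g. Origin: centre of its flat underside (clear window 70 x 36 mm). White head 80 long (x) x 46 wide (y), top 20 mm above the underside; on it an upright black grip 50 (x) x 24 (y) mm, 20 to 76 mm above the underside. It stands upright in the cradle, underside 20 mm above the table, long side along the dock's x.
- badge (a point): Centre of the top of the steel badge, 33 mm above the table. The oblong badge, 52 long (x) x 18 wide (y), stands 3 mm proud of a brown leather coaster 100 mm across, on a wooden jig 150 (x) x 130 (y) x 18 mm with four steel pins round the coaster, tops 28 mm above the table. All fixed together.
- jig: The wooden jig with coaster and badge, fixed. Origin: centre of its underside, straight below badge, same axes.
- rack: Steel tray of upright wooden formers, fixed, 320 long (x) x 70 mm wide (y), formers up to 91 mm above the table. Origin: centre of its underside. It stands between dock and jig, long side roughly away from the robot.
- stack_tall: Loose stack of four leather coasters (one piece), 90 mm across, 52 mm high; origin under its centre. To be left alone.
- stack_low: Loose stack of two leather coasters (one piece), 90 mm across, 26 mm high; origin under its centre. To be left alone.
- bottle: Loose blue bottle, 48 mm across, 130 mm high; origin under its centre. To be left alone.
- block: Loose wooden block 90 x 60 x 35 mm; origin under its centre. To be left alone.
There are look-alikes about, which are no part of the job. What is meant by the lamp is not blue, and is the larger of those in its own colour.

How it is judged:
By the outcome, as a careful person would: the job done as asked, in the order asked, and still so for the second after the job is handed in, while the arm keeps its last pose, push and grip.
It also fails if it takes over 67 s, if anything falls off the work surface, if the arm or the gripper's body presses on something with over 40 N, if the wrist force passes 120 N, or if a joint passes its speed limit or range.

## Working session

There is one attempt and no reset: what is moved stays moved. The work goes in short steps, Python scripts to look and compute and a shell command to move; the robot and the scene stay as the last step left them, time stands still between calls to the robot, and variables do not carry over. Pictures are saved under pics/ and viewed, at most 13 in all, crops included, and the job is handed in when it is done.

```bash
ls; mkdir -p pics
cat > h.py <<'E'
import numpy as np, cv2
from rig import manip, eyes
def img(n, save=None):
    d=eyes.get_image(n)
    if save: cv2.imwrite('pics/'+save, cv2.cvtColor(d['frame'],cv2.COLOR_RGB2BGR))
    return d
def ray(d,uv):
    R=np.array(d['R']);t=np.array(d['t'])
    c=np.array([(uv[0]-d['cx'])/d['fx'],(uv[1]-d['cy'])/d['fy'],1.])
    return -R.T@t, R.T@c
def atz(d,uv,z):
    o,v=ray(d,uv); return o+v*(z-o[2])/v[2]
def proj(d,X):
    c=np.array(d['R'])@np.array(X,float)+np.array(d['t']); return [d['fx']*c[0]/c[2]+d['cx'],d['fy']*c[1]/c[2]+d['cy']]
E
python3 - <<'E'
from h import *
Z=dict(dock=0,dial_grip=.077,dial_pointer=.084,mark=.044,lamp=.02,badge=.033,jig=0,rack=0,stack_tall=0,stack_low=0,bottle=0,block=0)
ims=[]
for c in('scene','side','wrist'):
    d=img(c); ims.append(d['frame'])
    print(c, 'cam', (-np.array(d['R']).T@np.array(d['t'])).round(3))
    for k,z in Z.items():
        for r in eyes.place_of(c,k)[:4]:
            print(k,np.round(r['centre'],1),round(r['confidence'],2),atz(d,r['centre'],z).round(3)[:2])
for n,i in zip(('a','b','w'),ims): cv2.imwrite(f'pics/{n}0.png',cv2.cvtColor(i,cv2.COLOR_RGB2BGR))
m=np.vstack([np.hstack([ims[0],ims[1]])]); cv2.imwrite('pics/ab.png',cv2.resize(cv2.cvtColor(m,cv2.COLOR_RGB2BGR),(800,300)))
s=manip.get_state();print({k:np.round(v,3) for k,v in s.items()})
E
```

```text
pics
scene cam [0.995 0.526 0.75 ]
dock [228.7 162.4] 0.58 [ 0.547 -0.206]
dial_grip [244.3 132. ] 0.45 [ 0.473 -0.224]
dial_pointer [254.9 126.7] 0.58 [ 0.435 -0.219]
dial_pointer [258.2 146.3] 0.17 [ 0.485 -0.134]
mark [260.2 143.3] 0.58 [ 0.441 -0.182]
lamp [209.6 162.6] 0.8 [ 0.607 -0.22 ]
lamp [165.4 150.6] 0.61 [ 0.692 -0.35 ]
lamp [168.1 180.7] 0.43 [ 0.748 -0.221]
badge [336.3 247.1] 0.92 [0.524 0.24 ]
jig [333.6 258. ] 0.76 [0.531 0.246]
jig [388.7 332. ] 0.43 [0.569 0.449]
jig [248.3 132. ] 0.25 [ 0.402 -0.301]
rack [271.1 199.5] 0.69 [ 0.536 -0.001]
stack_tall [385.9 330.7] 0.66 [0.571 0.443]
stack_tall [334.8 251. ] 0.28 [0.514 0.233]
stack_low [199.  123.6] 0.81 [ 0.518 -0.443]
stack_low [227.7 164. ] 0.62 [ 0.553 -0.201]
bottle [172.9 209.4] 0.92 [ 0.782 -0.13 ]
bottle [331.6 257.1] 0.43 [0.534 0.242]
block [224.  276.5] 0.87 [0.781 0.131]
side cam [ 0.279 -0.787  0.84 ]
dock [257. 258.] 0.65 [ 0.537 -0.218]
dial_grip [232.7 248.9] 0.87 [ 0.465 -0.216]
dial_pointer [224.4 249.2] 0.81 [ 0.442 -0.213]
mark [231.2 250.2] 0.53 [ 0.467 -0.194]
mark [221.3 245.3] 0.52 [ 0.447
[... 611 characters left out ...]
rk [160.9 308.6] 0.8 [ 0.461 -0.177]
lamp [278.6 322.2] 0.64 [ 0.613 -0.216]
rack [213.7 172.6] 0.7 [ 0.528 -0.011]
bottle [393.5 260.7] 0.95 [ 0.769 -0.134]
block [439.9  45.7] 0.56 [0.787 0.134]
{'clock': np.float64(1.95), 'qpos': array([-0.121,  0.276,  1.505,  0.   ,  1.361, -0.121]), 'qd': array([ 0.001,  0.002, -0.001, -0.001, -0.001, -0.001]), 'effort': array([ 2.0000e-03, -4.1665e+01, -2.4610e+01, -0.0000e+00,  0.0000e+00,
       -0.0000e+00]), 'position': array([0.575, 0.   , 0.245]), 'ee_rot': array([0.   , 0.707, 0.707, 0.   ]), 'contact_force': array([ 0.348,  0.109, -0.516]), 'moment': array([ 0.038, -0.038, -0.018]), 'gripper_force': np.float64(0.0), 'width': np.float64(0.085)}
```

View pics/a0.png

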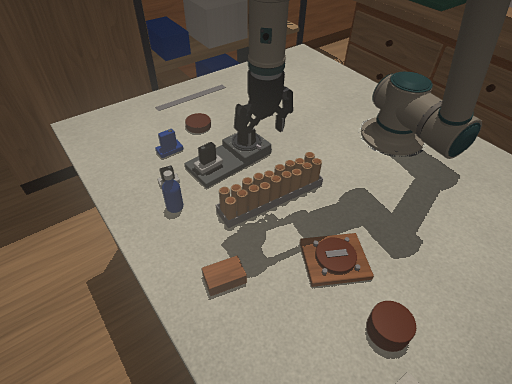

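View pics/b0.png

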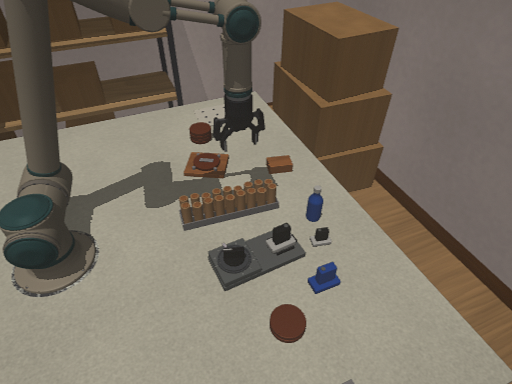

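The white lamp stands in the dock at scene (208,155). The look-alikes are the small white one at (168,178) and the blue one at (168,143). Next I'll take a close look from above the dock.

```bash
python3 -m creep '[[1,-0.1,-0.02,0,0],[1,-0.2,-0.04,0,0],[1,-0.3,-0.06,0,0],[1,-0.4,-0.08,0,0],[1,-0.5,-0.09,0,0],[1,-0.53,-0.09,0,0],[1,-0.53,-0.09,0,0],[1,-0.53,-0.09,0,0],[1,-0.53,-0.09,0,0]]'
python3 - <<'E'
from h import *
d=img('wrist','w1.png'); print((-np.array(d['R']).T@np.array(d['t'])).round(3),np.round(d['R'],3).tolist(),d['fx'])
Z=dict(dock=0,dial_grip=.077,dial_pointer=.084,mark=.044,lamp=.02,rack=0,bottle=0)
for k,z in Z.items():
    for r in eyes.place_of('wrist',k)[:3]:
        print(k,np.round(r['centre'],1),round(r['confidence'],2),atz(d,r['centre'],z).round(4)[:2])
E
```

```text
clock: 2.85
position: [0.5302, -0.2634, 0.2453]
ee_rot: [-0.0, 0.707, 0.708, 0.0]
contact_force: [-0.4, -0.1, -0.4]
width: 0.0856
gripper_force: 0.0
[ 0.529 -0.195  0.373] [[1.0, 0.003, 0.0], [0.002, -0.963, 0.27], [0.001, -0.27, -0.963]] 304.20894860964916
dock [258.  126.6] 0.88 [ 0.5381 -0.218 ]
dial_grip [185.8 134.9] 0.68 [ 0.467  -0.2212]
dial_pointer [157.9 129.9] 0.67 [ 0.4426 -0.2161]
mark [183.3  94.2] 0.84 [ 0.4597 -0.1827]
mark [153.4 127. ] 0.69 [ 0.4261 -0.216 ]
lamp [359.1 240. ] 0.84 [ 0.6666 -0.3566]
lamp [422.4 139.8] 0.75 [ 0.7271 -0.2311]
lamp [325.4 124.6] 0.72 [ 0.6142 -0.2143]
bottle [462.4  55.1] 0.9 [ 0.7689 -0.1381]
bottle [255.  127.3] 0.3 [ 0.5345 -0.2188]
```

View pics/w1.png

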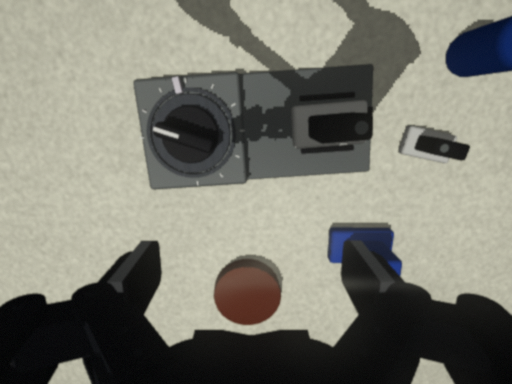

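The dial is at (190,132), its pointer end at (155,129), the tab at (179,86) and the lamp head at (332,124). Now I'll work out exact angles from these pixels.

Run:
```python
from h import *
d=img('wrist','w2.png'); g=cv2.cvtColor(d['frame'],cv2.COLOR_RGB2GRAY); hsv=cv2.cvtColor(d['frame'],cv2.COLOR_RGB2HSV)
# dock outline
m=eyes.regions_of('wrist','dock')[0]['mask'].astype(np.uint8)
c=max(cv2.findContours(m,0,2)[0],key=cv2.contourArea); ap=cv2.approxPolyDP(c,5,True)[:,0]
print('dock poly',[(p.tolist(),atz(d,p,.02)[:2].round(4).tolist(),atz(d,p,.04)[:2].round(4).tolist()) for p in ap])
# bright pixels near dial
b=((g>150)&(hsv[...,1]<60)).astype(np.uint8); b[:, :140]=0;b[:,240:]=0;b[:70]=0;b[190:]=0
n,l,s,ce=cv2.connectedComponentsWithStats(b)
for i in range(1,n):
    if s[i,4]>=6: print(s[i].tolist(),ce[i].round(1))
for z,(x0,y0,x1,y1) in((.084,(148,120,190,145)),(.055,(168,72,192,96))):
    ys,xs=np.nonzero(g[y0:y1,x0:x1]>130); P=np.array([atz(d,(x+x0,y+y0),z)[:2] for x,y in zip(xs,ys)])
    mu=P.mean(0);w,v=np.linalg.eigh(np.cov((P-mu).T));v=v[:,1];t=(P-mu)@v;print('line',len(P),mu.round(4),v.round(3),t.min(),t.max(),np.degrees(np.arctan2(v[1],v[0])))
for k in('lamp','dial_grip'):
  for r in eyes.regions_of('wrist',k)[:3]:
    mm=r['mask'].astype(np.uint8); cc=max(cv2.findContours(mm,0,2)[0],key=cv2.contourArea)
    print(k,round(r['confidence'],2),r['bbox'],cv2.minAreaRect(cc),atz(d,cv2.minAreaRect(cc)[0],.055)[:2])
cv2.imwrite('pics/w2c.png',cv2.resize(cv2.cvtColor(d['frame'][60:200,130:390],cv2.COLOR_RGB2BGR),(780,420),interpolation=cv2.INTER_CUBIC))
```

```text
dock poly [([372, 63], [0.6602, -0.1507], [0.6528, -0.1532]), ([179, 74], [0.4513, -0.1622], [0.4557, -0.1641]), ([183, 85], [0.455, -0.1735], [0.4592, -0.1748]), ([220, 97], [0.4953, -0.186], [0.4972, -0.1866]), ([234, 122], [0.5105, -0.2131], [0.5116, -0.2121]), ([231, 153], [0.5065, -0.2483], [0.5078, -0.2453]), ([200, 176], [0.4692, -0.2758], [0.4726, -0.2713]), ([169, 170], [0.4329, -0.2686], [0.4383, -0.2645]), ([147, 142], [0.4098, -0.2358], [0.4166, -0.2335]), ([148, 111], [0.4141, -0.2012], [0.4206, -0.2009]), ([173, 87], [0.4439, -0.1756], [0.4487, -0.1768]), ([171, 76], [0.4425, -0.1643], [0.4474, -0.1661]), ([135, 78], [0.403, -0.1664], [0.4102, -0.1681]), ([150, 186], [0.4087, -0.2882], [0.4155, -0.283]), ([367, 169], [0.667, -0.267], [0.6592, -0.2629]), ([370, 137], [0.6665, -0.2296], [0.6588, -0.2277]), ([296, 147], [0.582, -0.2412], [0.579, -0.2386]), ([290, 107], [0.5734, -0.1966], [0.5709, -0.1965]), ([363, 97], [0.654, -0.1857], [0.647, -0.1863]), ([371, 111], [0.6645, -0.2007], [0.6569, -0.2004])]
[140, 70, 71, 7, 217] [163.5  71.6]
[172, 76, 9, 16, 95] [176.1  83
[... 258 characters left out ...]
891258616 83.04401774381374
lamp 0.88 [398.9, 124.8, 471.8, 158.2] ((434.07403564453125, 143.74459838867188), (69.30364990234375, 29.899694442749023), 11.768289566040039) [ 0.72044659 -0.23305318]
lamp 0.86 [330.5, 225.1, 405.5, 273.0] ((365.20867919921875, 244.68353271484375), (78.84002685546875, 45.259742736816406), 9.323591232299805) [ 0.66064152 -0.3479635 ]
lamp 0.59 [290.4, 97.5, 373.8, 145.8] ((331.4896545410156, 121.87586975097656), (43.681922912597656, 82.04893493652344), 85.2363510131836) [ 0.61196279 -0.2110462 ]
dial_grip 0.86 [154.4, 103.0, 220.0, 165.5] ((189.0288543701172, 132.0350341796875), (59.02995681762695, 56.123870849609375), 50.52754211425781) [ 0.46589951 -0.22154472]
```

View pics/w2c.png

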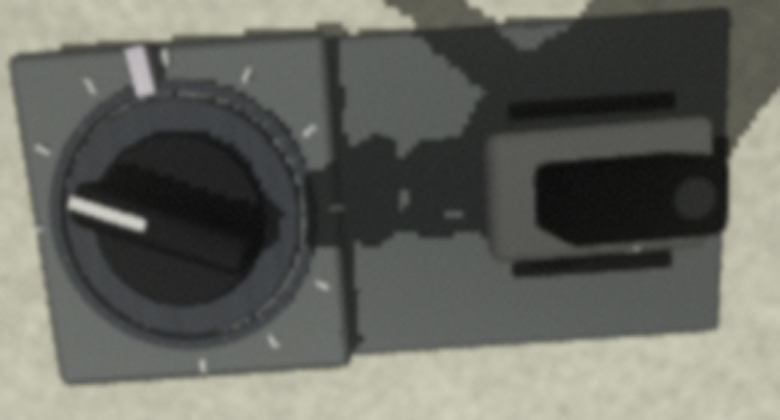

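```bash
cat > tab.py <<'E'
from h import *
d=img('wrist'); fr=d['frame']; g=cv2.cvtColor(fr,cv2.COLOR_RGB2GRAY); hsv=cv2.cvtColor(fr,cv2.COLOR_RGB2HSV)
b=((g>150)&(hsv[...,1]<60)).astype(np.uint8)
b[:76]=0;b[95:]=0;b[:,:168]=0;b[:,182:]=0
n,l,s,ce=cv2.connectedComponentsWithStats(b); i=1+np.argmax(s[1:,4]); ys,xs=np.nonzero(l==i)
P=np.array([atz(d,(x,y),.055)[:2] for x,y in zip(xs,ys)]);mu=P.mean(0)
w,v=np.linalg.eigh(np.cov((P-mu).T));v=v[:,1];t=(P-mu)@v
print(len(P),mu,np.degrees(np.arctan2(v[1],v[0])),t.min(),t.max())
# ring: project circles for candidate axes & white tick pixels -> refine axis by disc edge
for A in((.466,-.2217),(.4635,-.2226)):
    print(A,np.degrees(np.arctan2(*(mu-A)[::-1])), np.linalg.norm(mu-A), proj(d,(*A,.054)))
E
python3 tab.py
python3 - <<'E'
from h import *
im=[]
A=[];B=[]
for c in('scene','side','wrist'):
    d=img(c)
    for k in('mark',):
        for r in eyes.place_of(c,k)[:2]: print(c,k,np.round(r['centre'],1),round(r['confidence'],2),atz(d,r['centre'],.044)[:2].round(4))
    for k,z in(('dial_grip',.077),('dock',0)):
        for r in eyes.place_of(c,k)[:1]: print(c,k,round(r['confidence'],2),atz(d,r['centre'],z)[:2].round(4))
E
```

```text
91 [ 0.45563456 -0.17435122] 103.44225421038864 -0.007097734238083733 0.006998394221782241
(0.466, -0.2217) 102.348200022696 0.04847008830418172 [np.float64(189.39712483120616), np.float64(131.72546318922267)]
(0.4635, -0.2226) 99.25881972152231 0.048885683803410164 [np.float64(187.02545480103134), np.float64(132.60702005692258)]
scene mark [257.4 144.6] 0.52 [ 0.4518 -0.1821]
scene dial_grip 0.83 [ 0.4727 -0.2155]
scene dock 0.9 [ 0.5519 -0.2032]
side mark [218.5 245.6] 0.44 [ 0.4393 -0.1643]
side dial_grip 0.61 [ 0.4633 -0.22  ]
side dock 0.89 [ 0.5268 -0.2183]
wrist mark [183.6  88.7] 0.95 [ 0.4604 -0.1791]
wrist dial_grip 0.68 [ 0.4684 -0.226 ]
wrist dock 0.58 [ 0.5375 -0.2175]
```

```bash
python3 -m creep '[[0.6,0.084,-0.128,0,-0.022],[0.6,0.084,-0.128,0,-0.045],[0.6,0.084,-0.128,0.05,-0.068],[0.6,0.084,-0.128,0.1,-0.091],[0.6,0.084,-0.128,0.14,-0.114],[0.6,0.084,-0.128,0.18,-0.137],[0.6,0.084,-0.128,0.22,-0.16],[0.6,0.084,-0.128,0.25,-0.183],[0.6,0.084,-0.128,0.25,-0.2056],[0.6,0.084,-0.128,0.25,-0.2056]]' 25
python3 - <<'E'
from h import *
d=img('wrist','w3.png'); 
for k,z in dict(dial_grip=.077,dial_pointer=.084,mark=.044).items():
    for r in eyes.place_of('wrist',k)[:2]: print(k,np.round(r['centre'],1),round(r['confidence'],2),atz(d,r['centre'],z).round(4)[:2])
s=manip.get_state();print(s['position'],s['ee_rot'],s['qpos'])
E
```

```text
clock: 5.1
position: [0.4659, -0.2229, 0.1198]
ee_rot: [-0.0, 0.139, 0.99, 0.0]
contact_force: [1.1, -0.4, 0.3]
width: 0.0509
gripper_force: 0.0
dial_grip [254.7 225.4] 0.89 [ 0.4662 -0.2207]
dial_pointer [251.7 187.5] 0.9 [ 0.4412 -0.2155]
mark [308.9 178.3] 0.9 [ 0.4559 -0.1787]
[ 0.46640698 -0.22325578  0.12081289] [ 5.72598177e-04  1.39996382e-01  9.90151816e-01 -2.55958037e-04] [-5.81076874e-01  2.93001491e-01  1.81792239e+00  2.96428264e-05
  1.02941463e+00 -1.87097288e+00]
```

View pics/w3.png

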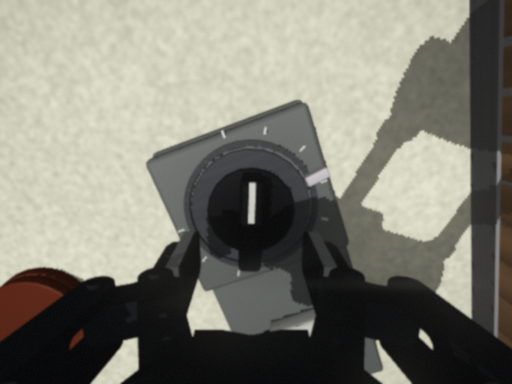

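Jaws straddle the bar, which stands upright in the image (252,205), and the tab is at (317,177). I'll descend and grip.

```bash
python3 -m creep '[[0.6,0,0.003,0.03,0],[0.6,0,0.003,0.06,0],[0.6,0,0.003,0.09,0],[0.6,0,0.003,0.09,0],[0,0,0.003,0.09,0],[0,0,0.003,0.09,0],[0,0,0.003,0.09,0],[0,0,0.003,0.09,0],[0,0,0.003,0.09,0],[0,0,0.003,0.09,0]]' 25
python3 - <<'E'
from h import *
d=img('wrist'); g=cv2.cvtColor(d['frame'],cv2.COLOR_RGB2GRAY)
for k,z in dict(dial_grip=.077,dial_pointer=.084,mark=.044).items():
    for r in eyes.place_of('wrist',k)[:2]: print(k,np.round(r['centre'],1),round(r['confidence'],2),atz(d,r['centre'],z).round(4)[:2])
s=manip.get_state();q=s['ee_rot'];print(s['position'],q,np.degrees(2*np.arctan2(q[2],q[1])),s['width'],s['contact_force'],s['moment'])
E
```

```text
clock: 6.3
position: [0.4671, -0.2231, 0.0765]
ee_rot: [0.001, 0.139, 0.99, -0.001]
contact_force: [-2.3, -5.2, 5.8]
width: 0.0135
gripper_force: 30.1
dial_pointer [248.4 207.8] 0.91 [ 0.4393 -0.2165]
mark [322.2 194.5] 0.67 [ 0.456  -0.1795]
[ 0.46713517 -0.22314212  0.07650562] [ 0.00120905  0.13881378  0.99031669 -0.00145469] 164.04154981238332 0.013212928569516278 [-1.95318555 -4.50876188  4.61723156] [-0.75119227  0.3082669  -0.03355797]
```

```bash
python3 -m creep '[[0,0,0,0,0.02],[0,0,0,0,0.042],[0,0,0,0,0.064],[0,0,0,0,0.086],[0,0,0,0,0.108],[0,0,0,0,0.13],[0,0,0,0,0.15],[0,0,0,0,0.1694],[0,0,0,0,0.1694],[0,0,0,0,0.1694]]' 25
cat > chk.py <<'E'
from h import *
d=img('wrist','chk.png')
s=manip.get_state();q=s['ee_rot'];print(s['position'].round(4),np.degrees(2*np.arctan2(q[2],q[1])),s['width'],s['contact_force'].round(1),s['moment'].round(2))
for k,z in dict(dial_grip=.077,dial_pointer=.084,mark=.044).items():
    for r in eyes.place_of('wrist',k)[:2]: print(k,np.round(r['centre'],1),round(r['confidence'],2),atz(d,r['centre'],z).round(4)[:2])
E
python3 chk.py
```

```text
clock: 7.5
position: [0.4664, -0.2239, 0.0765]
ee_rot: [0.002, 0.622, 0.783, -0.002]
contact_force: [-4.4, -7.6, 5.7]
width: 0.0134
gripper_force: 30.2
[ 0.4664 -0.2239  0.0765] 103.10062264248796 0.013658045077939098 [-4.1 -6.8  4.9] [-1.18  0.63 -0.12]
dial_grip [251.4 257.2] 0.6 [ 0.4658 -0.2226]
dial_pointer [249.7 206.1] 0.79 [ 0.4588 -0.1962]
mark [256.4 154.5] 0.73 [ 0.4587 -0.1805]
```

View pics/chk.png

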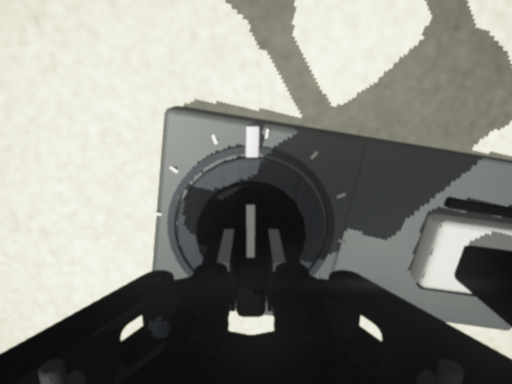

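The pointer (250, 205–257) and the tab (252, 127–157) are nearly collinear. I'll release, rise and measure.

```bash
python3 -m creep '[[0.5,0,0,0,0],[0.5,0,0,0,0],[0.5,0,0,0,0],[0.5,0,0,0,0],[0.5,0,0,-0.05,0],[0.5,-0.02,0,-0.12,0],[0.5,-0.04,0,-0.15,0],[0.5,-0.04,0,-0.15,0],[0.5,-0.04,0,-0.15,0]]' 25
cat > ang.py <<'E'
from h import *
d=img('wrist','ang.png'); g=cv2.cvtColor(d['frame'],cv2.COLOR_RGB2GRAY)
s=manip.get_state();q=s['ee_rot'];print(s['position'].round(4),np.degrees(2*np.arctan2(q[2],q[1])))
a=np.radians(103);u=np.array([np.cos(a),np.sin(a)]);A=np.array([.466,-.2225])
for nm,r,z,h in(('ptr',.016,.084,(16,26)),('tab',.052,.055,(12,14))):
    c=proj(d,(*(A+u*r),z)); x,y=map(int,c); sub=g[y-h[1]:y+h[1],x-h[0]:x+h[0]]
    th=cv2.threshold(sub,0,255,cv2.THRESH_OTSU)[0]; b=(sub>th).astype(np.uint8)
    n,l,st,_=cv2.connectedComponentsWithStats(b); i=1+np.argmax(st[1:,4]); ys,xs=np.nonzero(l==i)
    pu=np.array([xs.mean()+x-h[0],ys.mean()+y-h[1]])
    P=np.array([atz(d,(xx+x-h[0],yy+y-h[1]),z)[:2] for xx,yy in zip(xs,ys)]);mu=P.mean(0)
    w,v=np.linalg.eigh(np.cov((P-mu).T));v=v[:,1]*np.sign(v[1,1]);t=(P-mu)@v
    print(nm,'exp',np.round(c),'got',pu.round(1),st[i].tolist(),th,mu.round(4),'line',np.degrees(np.arctan2(v[1],v[0])).round(1),'len',np.ptp(t).round(4),'from axis',np.degrees(np.arctan2(*(mu-A)[::-1])).round(1),np.linalg.norm(mu-A).round(4))
for k,z in dict(dial_grip=.077,dial_pointer=.084,mark=.044).items():
    for r in eyes.place_of('wrist',k)[:2]: print(k,np.round(r['centre'],1),round(r['confidence'],2),atz(d,r['centre'],z).round(4)[:2])
cv2.imwrite('pics/angc.png',cv2.resize(cv2.cvtColor(d['frame'][60:300,150:450],cv2.COLOR_RGB2BGR),(750,600),interpolation=cv2.INTER_CUBIC))
E
python3 ang.py
```

```text
clock: 8.6
position: [0.4705, -0.2404, 0.1497]
ee_rot: [-0.001, 0.622, 0.783, 0.0]
contact_force: [0.1, 0.7, -0.8]
width: 0.0428
gripper_force: 0.0
[ 0.47   -0.24    0.1491] 103.02452290960869
ptr exp [251. 162.] got [249.8 156.4] [12, 8, 7, 31, 190] 111.0 [ 0.4607 -0.2038] line 100.9 len 0.0195 from axis 105.8 0.0194
tab exp [251. 104.] got [251.  106.1] [8, 7, 9, 21, 188] 157.0 [ 0.4544 -0.1733] line 103.5 len 0.0136 from axis 103.3 0.0505
dial_grip [251.1 183.5] 0.77 [ 0.466  -0.2227]
dial_pointer [249.6 145. ] 0.8 [ 0.4589 -0.1967]
dial_pointer [416.3 192.6] 0.55 [ 0.5735 -0.2023]
mark [252.5 120.2] 0.94 [ 0.4578 -0.1829]
mark [325.1 172.5] 0.28 [ 0.5224 -0.209 ]
```

View pics/angc.png

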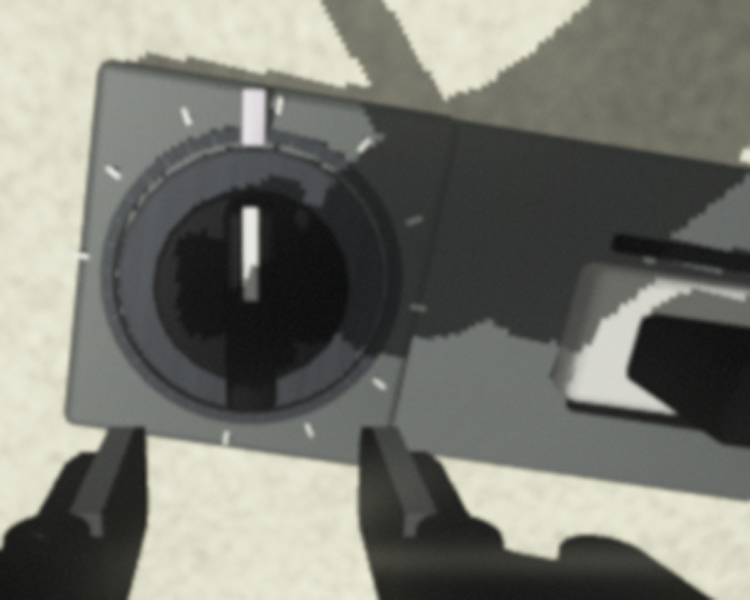

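Tab and pointer agree within about 1°, so the dial is set. Now to the lamp.

```bash
python3 -m creep '[[0.7,0,0,-0.042,-0.023],[0.7,-0.003,0.06,-0.042,-0.046],[0.7,-0.006,0.12,-0.042,-0.069],[0.7,-0.011,0.18,-0.042,-0.092],[0.7,-0.011,0.24,-0.042,-0.115],[0.7,-0.011,0.297,-0.042,-0.138],[0.7,-0.011,0.297,-0.042,-0.161],[0.7,-0.011,0.297,-0.042,-0.184],[0.7,-0.011,0.297,-0.042,-0.207],[0.7,-0.011,0.297,-0.042,-0.224]]' 40
python3 -m creep '[[0.7,0,0,0,0],[0.7,0,0,0,0]]'
cat > lamp.py <<'E'
from h import *
d=img('wrist','lamp.png'); g=cv2.cvtColor(d['frame'],cv2.COLOR_RGB2GRAY)
s=manip.get_state();q=s['ee_rot'];print(s['position'].round(4),np.degrees(2*np.arctan2(q[2],q[1])),s['qpos'].round(2))
for k,z in dict(dial_pointer=.084,mark=.044,dial_grip=.077,lamp=.02,dock=0).items():
    for r in eyes.place_of('wrist',k)[:2]: print(k,np.round(r['centre'],1),round(r['confidence'],2),atz(d,r['centre'],z).round(4)[:2])
for r in eyes.regions_of('wrist','lamp')[:2]: print(r['bbox'],round(r['confidence'],2))
E
python3 lamp.py
```

```text
clock: 9.8
position: [0.6164, -0.2122, 0.1699]
ee_rot: [-0.001, -0.035, 0.999, 0.001]
contact_force: [-0.9, 0.6, -0.1]
width: 0.0596
gripper_force: 0.0
clock: 10.0
position: [0.6165, -0.2126, 0.1705]
ee_rot: [-0.001, -0.031, 1.0, 0.0]
contact_force: [-0.6, 0.3, -0.2]
width: 0.0596
gripper_force: 0.0
[ 0.6166 -0.2127  0.1707] 183.56795884458867 [-0.44  0.44  1.44  0.    1.26 -2.07]
lamp [250.9 181.8] 0.92 [ 0.6155 -0.2123]
lamp [219.3 282.9] 0.87 [ 0.7253 -0.2383]
dock [249.9  94.8] 0.74 [ 0.5368 -0.2182]
[220.6, 137.1, 275.0, 236.3] 0.73
[41.8, 181.3, 123.0, 278.8] 0.68
```

View pics/lamp.png

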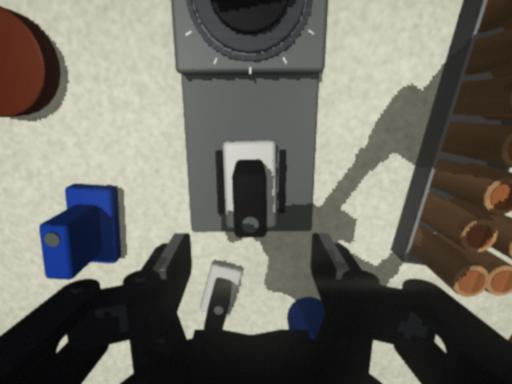

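```bash
python3 -m creep '[[0.7,0.002,0,0.07,0],[0.7,0.002,0,0.14,0],[0.7,0.002,0,0.18,0],[0.7,0.002,0,0.205,0],[0.7,0.002,0,0.205,0],[0,0.002,0,0.205,0],[0,0.002,0,0.205,0],[0,0.002,0,0.205,0],[0,0.002,0,0.205,0],[0,0.002,0,0.205,0]]' 50
python3 -m creep '[[0,0,0,0,0],[0,0,0,0,0],[0,0,0,-0.02,0],[0,0,0,-0.04,0],[0,0,0,-0.06,0],[0,0,0,-0.1,0],[0,0,0,-0.18,0],[0,0,0,-0.26,0],[0,0,0,-0.32,0],[0,0,0,-0.32,0]]' 50
python3 lamp.py
```

```text
clock: 11.35
position: [0.617, -0.2135, 0.0706]
ee_rot: [0.002, -0.032, 0.999, -0.001]
contact_force: [0.1, -0.4, 5.5]
width: 0.0236
gripper_force: 50.9
clock: 12.35
position: [0.6184, -0.2141, 0.2351]
ee_rot: [0.005, -0.032, 0.999, -0.003]
contact_force: [0.4, -0.2, -2.2]
width: 0.0233
gripper_force: 50.2
[ 0.6169 -0.2135  0.2318] 183.6717408951263 [-0.44  0.4   1.35  0.    1.38 -2.07]
mark [300.7   2.8] 0.78 [ 0.4564 -0.1795]
lamp [129.1 197.2] 0.87 [ 0.6639 -0.3563]
lamp [250.6 218.8] 0.73 [ 0.6815 -0.2113]
dock [253.2  89.3] 0.72 [ 0.5329 -0.2181]
[85.2, 167.0, 145.3, 240.8] 0.93
[208.5, 155.8, 291.7, 331.5] 0.86
```

```bash
python3 -m creep '[[0,-0.001,0.04,0,0],[0,-0.003,0.1,0,0],[0,-0.005,0.17,0,0],[0,-0.007,0.24,0,0],[0,-0.008,0.31,0,0],[0,-0.01,0.38,0,0],[0,-0.012,0.45,0,0],[0,-0.014,0.52,0,0],[0,-0.016,0.59,0,0],[0,-0.018,0.66,0,0]]' 50
python3 -m creep '[[0,-0.001,0.07,0,0],[0,-0.003,0.14,0,0],[0,-0.005,0.2,0,0],[0,-0.006,0.24,0,0],[0,-0.006,0.256,0,0],[0,-0.006,0.256,0,0],[0,-0.006,0.256,0,0],[0,-0.006,0.256,0,0]]' 50
cat > jig.py <<'E'
from h import *
d=img('wrist','jig.png'); fr=d['frame'];g=cv2.cvtColor(fr,cv2.COLOR_RGB2GRAY); hsv=cv2.cvtColor(fr,cv2.COLOR_RGB2HSV)
s=manip.get_state();q=s['ee_rot'];print(s['position'].round(4),q.round(4),np.degrees(2*np.arctan2(q[2],q[1])),s['qpos'].round(2),s['clock'])
for k,z in dict(badge=.033,jig=0).items():
    for r in eyes.place_of('wrist',k)[:2]: print(k,np.round(r['centre'],1),round(r['confidence'],2),atz(d,r['centre'],z).round(4)[:2])
r=eyes.regions_of('wrist','jig')[0]; c=max(cv2.findContours(r['mask'].astype(np.uint8),0,2)[0],key=cv2.contourArea)
P=np.array([atz(d,p[0],.018)[:2] for p in c],np.float32)
print('jig rect',r['confidence'],cv2.minAreaRect(P*1000))
b=eyes.place_of('wrist','badge')[0]['centre']; x,y=map(int,b); w=45; y0=max(0,y-w);x0=max(0,x-w)
sub=hsv[y0:y+w,x0:x+w]; m=((sub[...,1]<70)&(sub[...,2]>110)).astype(np.uint8)
n,l,st,ce=cv2.connectedComponentsWithStats(m)
for i in range(1,n):
    if st[i,4]<60: continue
    ys,xs=np.nonzero(l==i)
    Q=np.array([atz(d,(a+x0,bb+y0),.033)[:2] for a,bb in zip(xs,ys)]);mu=Q.mean(0);ww,v=np.linalg.eigh(np.cov((Q-mu).T))
    print(st[i].tolist(),mu.round(4),'ang',np.degrees(np.arctan2(v[1,1],v[0,1])).round(2),cv2.minAreaRect(Q.astype(np.float32)*1000))
E
python3 jig.py
```

```text
clock: 13.7
position: [0.6026, 0.1193, 0.2282]
ee_rot: [-0.001, -0.032, 0.999, 0.0]
contact_force: [0.3, -0.3, -1.4]
width: 0.0234
gripper_force: 50.0
clock: 14.5
position: [0.5985, 0.2436, 0.2287]
ee_rot: [-0.0, -0.031, 1.0, -0.0]
contact_force: [-0.2, -0.3, -1.2]
width: 0.0238
gripper_force: 50.0
[0.5986 0.2436 0.2288] [-1.000e-04 -3.130e-02  9.995e-01 -3.000e-04] 183.59006635004394 [ 0.28  0.39  1.37 -0.    1.38 -1.35] 14.55
badge [261.4 113.6] 0.85 [0.5358 0.2505]
badge [259.7 110.4] 0.45 [0.5327 0.2485]
jig [263.8 112.4] 0.65 [0.535  0.2543]
jig rect 0.6 ((532.0258178710938, 249.30538940429688), (128.64300537109375, 148.0426788330078), 61.549476623535156)
```

View pics/jig.png

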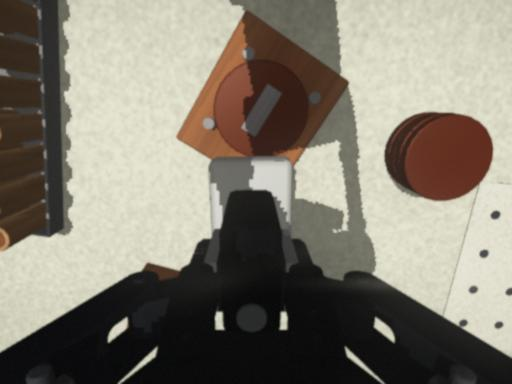

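The badge spans (246,133) to (278,88), centred near (262,110) and in shadow. I'll lower the threshold.

```bash
sed -i "s/(sub\[...,1\]<70)&(sub\[...,2\]>110)/(sub[...,1]<95)\&(sub[...,2]>70)/; s/w=45/w=32/" jig.py; python3 jig.py
python3 - <<'E'
from h import *
d=img('wrist'); r=eyes.regions_of('wrist','lamp')
for x in r[:2]: print(x['bbox'],x['confidence'])
g=cv2.cvtColor(d['frame'],cv2.COLOR_RGB2GRAY)
# lamp head front edge: left/right sides rows 165-200, in camera frame
for row in (165,175,185): 
    e=np.abs(np.diff(g[row].astype(int))); print(row,[int(i) for i in np.nonzero(e>25)[0] if 195<i<305])
e=np.abs(np.diff(g[:,240].astype(int))); print([int(i) for i in np.nonzero(e>15)[0] if 140<i<200])
e=np.abs(np.diff(g[:,275].astype(int))); print([int(i) for i in np.nonzero(e>15)[0] if 140<i<200])
s=manip.get_state();p=s['position'];zt=p[2]-.0706+.04
a=np.radians(183.6);u=np.array([np.cos(a),np.sin(a)]);n=np.array([-u[1],u[0]])
for off in(0,.0015,.003): print(off,[np.round(proj(d,(*(p[:2]+u*(.04+off)+n*k),zt)),1) for k in(-.023,.023)])
E
```

```text
[0.5986 0.2442 0.2289] [ 1.000e-04 -3.160e-02  9.995e-01 -0.000e+00] 183.620948473437 [ 0.28  0.39  1.37 -0.    1.38 -1.35] 14.8
badge [259.5 111.2] 0.87 [0.5338 0.249 ]
jig [262.2 111.1] 0.55 [0.5339 0.253 ]
jig rect 0.8 ((532.2763671875, 249.1318359375), (129.59439086914062, 149.2047576904297), 61.346702575683594)
[13, 6, 39, 50, 775] [0.5323 0.2489] ang 150.65 ((532.7833862304688, 248.5488739013672), (16.77156639099121, 51.28973388671875), 61.675537109375)
[208.8, 157.3, 292.8, 330.1] 0.85
165 [208, 209, 251, 292, 293]
175 [207, 208, 209, 250, 290, 295]
185 [213, 214, 250, 290, 294]
[152, 153, 156, 189, 190]
[160, 161, 199]
0 [array([294.7, 164.2]), array([207.6, 164. ])]
0.0015 [array([294.8, 161.3]), array([207.5, 161.2])]
0.003 [array([294.9, 158.5]), array([207.4, 158.3])]
```

```bash
python3 -m creep '[[0,0.03,0.004,0,0.015],[0,0.07,0.009,0,0.035],[0,0.1,0.013,0,0.055],[0,0.12,0.016,0,0.075],[0,0.1294,0.017,0,0.09],[0,0.1294,0.017,0.06,0.09],[0,0.1294,0.017,0.12,0.09],[0,0.1294,0.017,0.17,0.09],[0,0.1294,0.017,0.2,0.09],[0,0.1294,0.017,0.2,0.09]]' 50
python3 -m creep '[[0,0,0,0,0],[0,0,0,0,0]]' 50
python3 - <<'E'
from h import *
s=manip.get_state();q=s['ee_rot'];p=s['position'];th=np.degrees(2*np.arctan2(q[2],q[1]));print(p.round(4),q.round(4),th,s['width'],s['clock'])
tiles=[]
for c in('scene','side'):
    d=img(c)
    g=d['frame'].copy(); x,y=map(int,proj(d,(.5326,.249,.05)))
    # overlay predicted lamp underside outline
    a=np.radians(th);u=np.array([np.cos(a),np.sin(a)]);n=np.array([-u[1],u[0]])
    x0,y0=x-50,y-40; t=cv2.resize(g[y0:y0+80,x0:x0+100],(390,312),interpolation=cv2.INTER_CUBIC); f=3.9
    for z in(p[2]-.0506,p[2]-.0306):
        C=[proj(d,(*(p[:2]+u*(.001+i*.04)+n*j*.023),z)) for i,j in((1,1),(1,-1),(-1,-1),(-1,1))]
        cv2.polylines(t,[np.int32([[(X-x0)*f,(Y-y0)*f] for X,Y in C])],True,(0,255,0),1)
    tiles.append(t)
cv2.imwrite('pics/fin.png',cv2.cvtColor(np.hstack(tiles),cv2.COLOR_RGB2BGR))
E
```

```text
clock: 16.1
position: [0.5316, 0.2486, 0.1265]
ee_rot: [-0.002, 0.248, 0.969, -0.001]
contact_force: [-1.1, -0.1, -1.1]
width: 0.0235
gripper_force: 49.9
clock: 16.3
position: [0.5344, 0.2495, 0.1302]
ee_rot: [0.001, 0.248, 0.969, 0.001]
contact_force: [0.0, 1.6, -2.5]
width: 0.0235
gripper_force: 49.9
[0.5344 0.2495 0.1302] [1.200e-03 2.481e-01 9.687e-01 7.000e-04] 151.27452464328502 0.023494125463971595 16.3
```

View pics/fin.png

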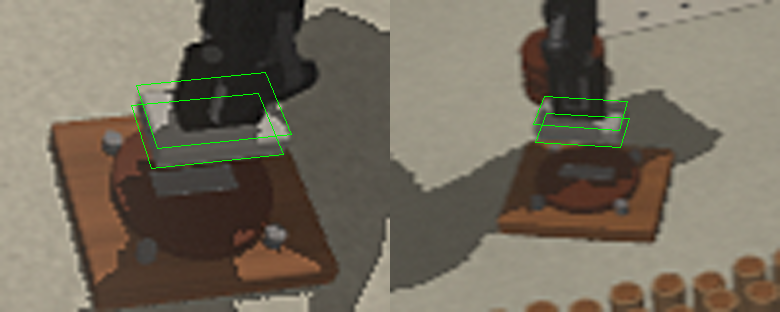

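```bash
python3 -m creep '[[0,0,0,0.02,0],[0,0,0,0.04,0],[0,0,0,0.055,0],[0,0,0,0.065,0],[0,0,0,0.07,0],[0,0,0,0.07,0],[0,0,0,0.07,0],[0,0,0,0.07,0],[0,0,0,0.07,0],[0,0,0,0.07,0]]' 50
python3 -m creep '[[0,0,0,0,0],[0,0,0,0,0],[0,0,0,0,0],[0,0,0,0,0],[0,0,0,0,0]]' 50
python3 - <<'E'
from h import *
s=manip.get_state();q=s['ee_rot'];p=s['position'];th=np.degrees(2*np.arctan2(q[2],q[1]));print(p.round(4),q.round(4),th,s['contact_force'].round(1),s['qd'].round(3))
tiles=[]
for c in('scene','side'):
    d=img(c)
    for b in eyes.place_of(c,'badge')[:1]: print(c,'badge',b['confidence'],atz(d,b['centre'],.033)[:2].round(4))
    for b in eyes.place_of(c,'lamp')[:3]: print(c,'lamp',b['confidence'],atz(d,b['centre'],.043)[:2].round(4))
    g=d['frame'].copy(); x,y=map(int,proj(d,(.5326,.249,.05)))
    x0,y0=x-50,y-40; f=3.9;t=cv2.resize(g[y0:y0+80,x0:x0+100],(390,312),interpolation=cv2.INTER_CUBIC)
    a=np.radians(th);u=np.array([np.cos(a),np.sin(a)]);n=np.array([-u[1],u[0]])
    def box(ce,L,W,z,col): cv2.polylines(t,[np.int32([[(X-x0)*f,(Y-y0)*f] for X,Y in [proj(d,(*(ce+u*i*L+n*j*W),z)) for i,j in((1,1),(1,-1),(-1,-1),(-1,1))]])],True,col,1)
    box(p[:2]+u*.001,.04,.023,p[2]-.0506,(0,255,0)); box(np.array([.5326,.249]),.075,.065,.018,(255,255,0))
    tiles.append(t)
cv2.imwrite('pics/fin2.png',cv2.cvtColor(np.hstack(tiles),cv2.COLOR_RGB2BGR))
E
```

```text
clock: 17.4
position: [0.5336, 0.2492, 0.0941]
ee_rot: [0.0, 0.248, 0.969, 0.0]
contact_force: [0.0, -0.7, -3.5]
width: 0.0233
gripper_force: 49.9
clock: 17.9
position: [0.5334, 0.2492, 0.0938]
ee_rot: [0.0, 0.248, 0.969, 0.0]
contact_force: [-0.9, -0.9, -2.3]
width: 0.0231
gripper_force: 49.9
[0.5334 0.2492 0.0938] [0.     0.2481 0.9687 0.    ] 151.27154795340337 [-0.9 -0.9 -2.3] [ 0.001 -0.001  0.     0.001 -0.001  0.001]
scene badge 0.83 [0.5393 0.2476]
scene lamp 0.93 [ 0.6958 -0.3057]
scene lamp 0.89 [0.5258 0.252 ]
scene lamp 0.71 [ 0.7566 -0.1975]
side badge 0.58 [0.5366 0.2669]
side lamp 0.64 [ 0.6496 -0.3935]
side lamp 0.63 [0.5277 0.2759]
side lamp 0.61 [ 0.7132 -0.269 ]
```

View pics/fin2.png

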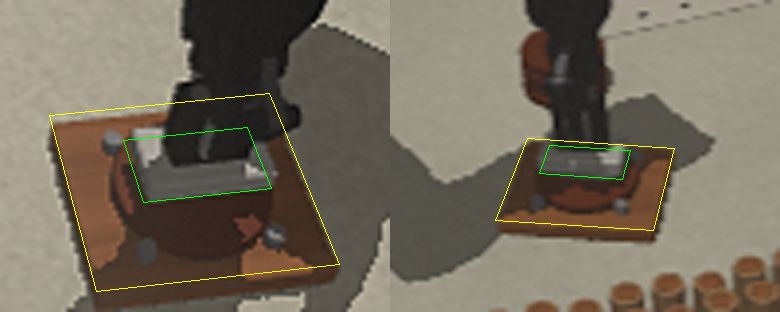

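The jig outline, lamp outline and measured pose agree in both views. The lamp is level and still, about 1 cm above the badge.

```bash
python3 -c "
from rig import manip
print(manip.sign_off())"
```

```text
the job is handed in; nothing more can be done
None
```

The job is handed in: the dial points at the tab to within about 1°, and the lamp is held still and level about 1 cm above the badge, centred and long side along long side, with no contact seen on the way; the dial was not re-checked after the lamp was lifted.

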